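# Gauge two printed hubs on a double step mandrel and set the pointer

### The job

Two look-alike printed hubs hang on the two ends of the step mandrel. Slide each one inwards over the coloured steps until it will go no further, without ramming it; then, with both left fully home, slide the red pointer along its rail to the middle of the hub that stopped on the yellow step. Leave the other things on the bench where they are.

Things in the scene. Friction and masses are not known exactly. Their poses are not given: they have to be found in the camera images.
- stand: gauge stand, fixed to the bench: grey base plate 210 x 350 x 14 mm (x from -140 to 70 mm), and on a central post a level double-ended mandrel. Origin on the bench under the mandrel's middle; y along the mandrel, x level across it and away from the robot, z up. The pointer's rail lies parallel to the mandrel at x = -105 mm
- mandrel_mid (a point): middle of the mandrel on its axis, 130 mm above the bench; axes as the stand. Both halves are alike. Outwards from here: dark collar, 62 mm diameter, to 12 mm; red step, 46 mm diameter, 12 to 32 mm; yellow step, 40 mm, 37 to 73 mm; blue step, 34 mm, 78 to 114 mm; bare steel nose, 28 mm, 119 to 168 mm (the end). Cones 5 mm long join the steps
- nose_left (a point): the mandrel's +y end, on its axis. A hub pushed inwards rides over a cone that its bore can pass (a few N; 10 to 20 N is a firm enough push), and stops hard on the first cone that it cannot, lying around the step outside that cone. One hub stops on yellow (its centre then about 50 mm from the mandrel's middle), the other on blue (about 91 mm)
- nose_right (a point): the mandrel's -y end, on its axis. Pushing a hub's outer flange at one side only, or high up, can cock the hub and make it bind before its stop; pushing both sides evenly, near the height of the axis, is better. If one binds on the way (it stops elsewhere than stated, or crooked), ease off and push again a little higher or lower
- hub_a_center (a point): an orange printed hub; the two look alike but differ in bore (not stated): a ring 30 mm long with an 80 mm flange, 7 mm thick, at each end and a 58 mm waist, about 90 g. It starts hanging loosely on either end of the mandrel, its bore resting on the steel nose, its centre 4 to 8 mm below the mandrel's axis. This point is its centre; its y axis is the axis of the bore
- hub_b_center (a point): an orange printed hub; the two look alike but differ in bore (not stated): a ring 30 mm long with an 80 mm flange, 7 mm thick, at each end and a 58 mm waist, about 90 g. It starts hanging loosely on either end of the mandrel, its bore resting on the steel nose, its centre 4 to 8 mm below the mandrel's axis. This point is its centre; its y axis is the axis of the bore
- pointer (a joint): position of the pointer along its rail in m, 0 in the middle, positive to the stand's +y, range -0.115 to 0.115; it stays where it is left, and takes about 1.5 N to slide
- pointer_grip (a point): middle of the pointer's red upright grip fin, 58 mm above the bench: the fin is 12 mm thick along the rail, 30 mm across it, 40 mm tall (its top 76 mm above the bench), on a black carriage 34 mm long; a thin red arrow reaches from it under the mandrel, in the plane of the fin. Axes as the stand
- spool: bystander: a black and yellow filament spool lying flat, 170 mm diameter, 60 mm tall; origin at the centre of its underside
- jar: bystander: a clear jar with a black cap, 60 mm diameter, 90 mm tall; origin at the centre of its underside
- scraper: bystander: a flat scraper lying on the bench beyond the stand; origin on its underside

How it is judged (in metres and radians):
On the way, in this order (a step that is already met when the one before it is completed fails the run):
1. one hub is home against its stop ((((y of hub_a_center in the frame of stand between 0.047 and 0.053 m or y of hub_a_center in the frame of stand between -0.053 and -0.047 m) and angle between the y axis of hub_a_center and the y axis of stand, either way round below 0.1 rad and distance between hub_a_center and mandrel_mid below 0.12 m) or ((y of hub_b_center in the frame of stand between 0.088 and 0.094 m or y of hub_b_center in the frame of stand between -0.094 and -0.088 m) and angle between the y axis of hub_b_center and the y axis of stand, either way round below 0.1 rad and distance between hub_b_center and mandrel_mid below 0.12 m))), for 0.2 s.
2. both hubs are home against their stops ((y of hub_a_center in the frame of stand between 0.047 and 0.053 m or y of hub_a_center in the frame of stand between -0.053 and -0.047 m) and angle between the y axis of each of hub_a_center, hub_b_center and the y axis of stand, either way round below 0.1 rad and distance between each of hub_a_center, hub_b_center and mandrel_mid below 0.12 m and (y of hub_b_center in the frame of stand between 0.088 and 0.094 m or y of hub_b_center in the frame of stand between -0.094 and -0.088 m)), for 0.2 s.
3. the pointer stands at the middle of the hub on the yellow step (all of step 2 and y of hub_a_center in the frame of pointer_grip between -0.007 and 0.007 m), for 0.2 s.
At the end, for the whole second after the job is handed in: Both hubs are at rest on the mandrel within 3 mm of their stops along it (hub centre 50 mm from the mandrel's middle for the hub on yellow, 91 mm for the one on blue) and in line with it within 0.1 rad; the pointer is at rest within 7 mm, along the rail, of the centre of the hub on the yellow step (all of step 3 and linear speed of each of hub_a, hub_b below 0.01 m/s and velocity of joint pointer between -0.01 and 0.01 m/s); the robot touches nothing.
It fails at once if a hub is rammed (more than 60 N from the robot) (contact force between the arm and hub_a above 60 N or contact force between the arm and hub_b above 60 N).
It fails at once if a hub is off the mandrel (distance between any of hub_a_center, hub_b_center and mandrel_mid above 0.19 m).
It fails at once if the spool, jar or scraper is moved more than 30 mm (distance of any of spool, jar, scraper from where it was at the start of the episode above 0.03 m).
It also fails if it takes over 67 s, if anything falls off the work surface, if the arm or the gripper's body presses on something with over 40 N, if the wrist force passes 120 N, or if a joint passes its speed limit or range.

### The arm

A 6-joint arm with a two-finger parallel gripper is mounted at the origin on the work surface. World frame = base frame: x ahead of the robot, y to its left, z up, the work surface at z = 0. Lengths are in mm, angles in rad, forces in N, time in s.
With the tool pointing down it reaches from about 275 to 750 mm from the base axis. Payload 10.2 kg.
Tool frame: the origin (TCP) lies at the very end of the fingers, on their centre line; the grasp point (between the pads) lies 19 mm behind it (ctrl.tcp_to_grasp is the distance from the TCP to the grasp point, in mm); z points along the fingers, x is the direction in which the jaws open and shut, and the axes are right-handed (so a half turn about z gives the same grasp; the last joint's range is limited). The gripper opens to 85 mm and grips with 20 to 120 N. Pads are 22 mm wide; open, the fingers measure 114 mm over their backs; the gripper's body (76 mm by 85 mm) begins 54 mm behind the grasp point. The pads swing forward as they close: fully open they stand 13 mm farther back than shut.
Start: joints at [-1.538, 0.313, 1.498, -0, 1.331, -0.223], TCP at [132.822, -507.927, 231.294] pointing down, gripper open.
Joint ranges: [-2.94, 2.94], [-0.97, 2.17], [0.19, 2.56], [-1.23, 4.37], [0.02, 3.11], [-2.88, 2.88]. Speed limits (rad/s): [2.39, 2.39, 3.01, 3.14, 3.14, 3.14].

### API

Orientations are given as a unit quaternion [w, x, y, z].
In Python, from rig import monitor, vision, order, ctrl gives the robot as it stands. The module is installed in compiled form; this text tells all that it offers.
- The arm moves only by the shell command python3 -m pendant 'ROWS' [FORCE]. ROWS is JSON, a list that holds one entry, the list of rows, each a list of 5 numbers: the closure, from -1 (fully open) to 1 (shut), then the shift along the world's x, y, z in m, then the turn about the world's z in degrees. In form: [[[fingers, dx, dy, dz, spin], ...]]. A call has 1 to 20 rows; each row is the pose to reach, as a shift and turn from the pose commanded when the call began; what a row does not reach only later rows make up. A row lasts 1/10 s, in which the tool goes at most 50 mm and 8.59 degrees, less where a joint would pass 70% of its speed; a pose out of reach is approached as far as the arm can. A call with a gripper value outside its range is refused whole. The fingers move at their own pace and stop on an object; FORCE is the grip in N (left out, the last holds). Time passes only in rows, so rows that repeat a pose let the fingers close. It gives the time, the measured TCP pose, the force and the opening at its end, in the units of the state.
- monitor.sense(): the state, without advancing time (a new reading comes with each control period).
- vision.capture(name): name is "side" or "top"; returns (picture, depth): 400x640x3 uint8, red, green, blue; 400x640 float32, mm along the optical axis (not along the pixel's ray), 0 where there is no reading.
- vision.camera_info(name): a dict with "fov_y" (degrees; the focal length in pixels is half the picture's height over the tangent of half this angle, whatever the lens; pixels are square), "cx", "cy" (the principal point, pixels), "distortion" ([k1, k2, p1, p2, k3] as OpenCV has them; the pictures are not rectified), "R" (3x3) and "t" (3): a world point X has camera coordinates R X + t. Camera axes: x right, y down, z forward; pixel columns grow to the right and rows downward; lengths in mm; the calibration is good to about 2 mm. A picture is of the moment at which its call begins. camera_info takes no time and is no camera call.
- order.finish_job(): hands the job in, once; it reports no verdict.
The state is a dict: "time_s": time; "joints": joint angles; "dq": joint speeds; "tau": joint torques, N m; "eef_pos": TCP position; "ee_rot": TCP orientation; "force": force on the tool from outside, world axes, zero at the start; "wrist_torque": the same for the moment, N m; "grip_width": opening from 0.0 (shut) to 1.0 (fully open).
Only numpy, scipy, OpenCV 4.12 (cv2) and the standard library are available. Lean on these libraries where they do the work, as an engineer would, in place of code of your own. Each camera call takes 0.05 s, during which the arm holds its last target.

## Working session

There is one attempt and no reset: what is moved stays moved. The work goes in short steps, Python scripts to look and compute and a shell command to move; the robot and the scene stay as the last step left them, time stands still between calls to the robot, and variables do not carry over. Pictures are saved under pics/ and viewed, and the job is handed in when it is done.

```bash
mkdir -p pics; cat > h.py <<'E'
import numpy as np, cv2
from rig import monitor, vision, order, ctrl
def snap(n,f):
    p,d=vision.capture(n); cv2.imwrite('pics/'+f+'.png',cv2.cvtColor(p,cv2.COLOR_RGB2BGR)); np.savez('pics/'+f,p=p,d=d); return p,d
def K(n):
    c=vision.camera_info(n); f=200/np.tan(np.radians(c['fov_y'])/2)
    return np.array([[f,0,c['cx']],[0,f,c['cy']],[0,0,1]]),np.array(c['distortion'],float),np.array(c['R']),np.array(c['t'])
def world(n,uv,z):
    k,D,R,t=K(n); u=cv2.undistortPoints(np.array(uv,float).reshape(-1,1,2),k,D)[:,0]
    z=np.broadcast_to(np.array(z,float),len(u))
    return (np.c_[u,np.ones(len(u))]*z[:,None]-t)@R
def plane(n,uv,h):
    k,D,R,t=K(n); u=cv2.undistortPoints(np.array(uv,float).reshape(-1,1,2),k,D)[:,0]
    r=np.c_[u,np.ones(len(u))]@R; c=-R.T@t
    return c+r*((h-c[2])/r[:,2])[:,None]
def proj(n,X):
    k,D,R,t=K(n); return cv2.projectPoints(np.array(X,float).reshape(-1,1,3),cv2.Rodrigues(R)[0],t,k,D)[0][:,0]
E
python3 - <<'E'
from h import *
for n in('side','top'):
    snap(n,n+'0'); print(n,*K(n)[2:], -K(n)[2].T@K(n)[3], K(n)[:2])
print(monitor.sense())
E
```

```text
side [[ 0.96943584 -0.2446276  -0.01874792]
 [-0.17469717 -0.63461265 -0.75282646]
 [ 0.17226446  0.73309217 -0.657952  ]] [-615.89020614  190.71861906 1739.55639513] [  330.72029832 -1304.88646085  1276.57596643] (array([[493.27707974,   0.        , 323.33168691],
       [  0.        , 493.27707974, 194.57359886],
       [  0.        ,   0.        ,   1.        ]]), array([-0.09293613,  0.        ,  0.        ,  0.        ,  0.        ]))
top [[ 1.30306475e-03 -9.99998552e-01  1.09474024e-03]
 [-9.85501481e-01 -1.46990850e-03 -1.69660458e-01]
 [ 1.69661821e-01 -8.57789568e-04 -9.85501969e-01]] [  33.22246475  646.51782874 1205.3329044 ] [ 432.60201049   35.20666068 1297.51009131] (array([[420.98609049,   0.        , 317.54138778],
       [  0.        , 420.98609049, 199.41703868],
       [  0.        ,   0.        ,   1.        ]]), array([-0.02177295,  0.        ,  0.        ,  0.        ,  0.        ]))
{'time_s': 0.1, 'joints': array([-1.53839319e+00,  3.13394507e-01,  1.49837282e+00,  3.70205156e-05,
        1.33100470e+00, -2.23410964e-01]), 'dq': array([ 1.33329696e-03, -3.35608217e-04, -1.96950478e-04,  8.64143757e-04,
        5.46991908e-05,  4.07154088e-04]), 'tau': array([ 3.14234319e-03, -4.12896287e+01, -2.60142034e+01, -1.91731860e-04,
        2.99741594e-03, -6.17899385e-07]), 'eef_pos': array([ 132.82639239, -507.67819415,  230.78766134]), 'ee_rot': array([-4.66277241e-04,  7.91525153e-01, -6.11136306e-01, -3.61444206e-04]), 'force': array([ 0.34822946,  0.35168851, -0.27515534]), 'wrist_torque': array([-0.01068949, -0.00364759, -0.05386498]), 'grip_width': 1.0015280996973628}
```

View pics/top0.png

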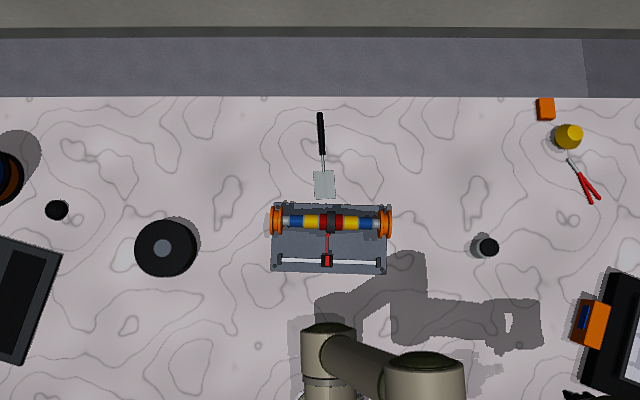

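View pics/side0.png

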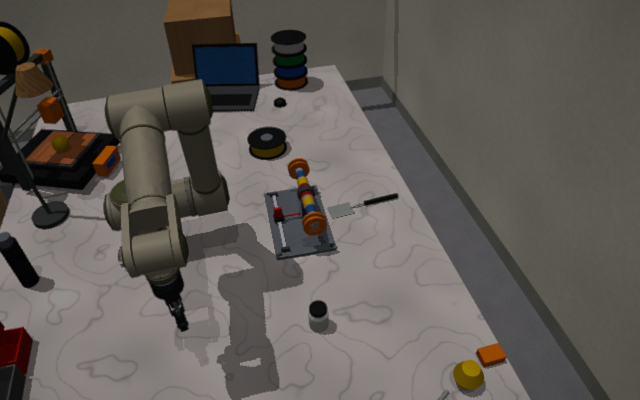

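```bash
cat > m.py <<'E'
from h import *
def masks(p):
    h=cv2.cvtColor(p,cv2.COLOR_RGB2HSV); H,S,V=[h[...,i].astype(int) for i in range(3)]
    b=(S>150)&(V>60)
    return dict(orange=b&(H>=8)&(H<=19),yellow=b&(H>=22)&(H<=32),blue=b&(H>=105)&(H<=125),red=b&((H<=5)|(H>=174)))
def clouds(n,p,d,box):
    out={}
    for k,m in masks(p).items():
        w=np.zeros_like(m); w[box[1]:box[3],box[0]:box[2]]=1
        c,l,st,ce=cv2.connectedComponentsWithStats((m&w&(d>0)).astype(np.uint8))
        for i in range(1,c):
            if st[i,4]<8: continue
            v,u=np.where(l==i); X=world(n,np.c_[u,v],d[v,u]); out.setdefault(k,[]).append((st[i],ce[i],X))
    return out
E
python3 - <<'E'
from m import *
np.set_printoptions(precision=1,suppress=True)
for n,box in(('top',(260,195,400,280)),('side',(255,150,345,265))):
    z=np.load(f'pics/{n}0.npz')
    for k,L in clouds(n,z['p'],z['d'],box).items():
        for s,c,X in L: print(n,k,s,c,'mean',X.mean(0),'min',X.min(0),'max',X.max(0))
z=np.load('pics/top0.npz');
im=cv2.resize(cv2.cvtColor(z['p'],cv2.COLOR_RGB2BGR)[190:290,255:405],None,fx=5,fy=5,interpolation=cv2.INTER_NEAREST);cv2.imwrite('pics/tz0.png',im)
z=np.load('pics/side0.npz');
im=cv2.resize(cv2.cvtColor(z['p'],cv2.COLOR_RGB2BGR)[150:265,250:350],None,fx=5,fy=5,interpolation=cv2.INTER_NEAREST);cv2.imwrite('pics/sz0.png',im)
E
```

```text
top orange [270 206  12  29 259] [275.3 220. ] mean [572.1 149.5 154.8] min [535.7 134.  117.4] max [613.1 165.1 170.9]
top orange [377 210  15  28 300] [385.1 223.6] mean [ 563.4 -151.4  147.9] min [ 527.3 -195.9   -6.4] max [ 619.4 -135.2  166.1]
top yellow [304 214  14  15 184] [310.6 221.1] mean [570.3  53.3 146.8] min [552.2  35.6 131.8] max [591.3  71.5 155. ]
top yellow [344 216  14  14 178] [350.6 222.3] mean [567.1 -56.7 147.3] min [549.4 -75.4 135.7] max [585.6 -38.3 156.3]
top blue [290 215  13  12 144] [295.7 220.6] mean [571.8  94.3 144.7] min [557.4  76.7 134.7] max [588.2 110.4 152.3]
top blue [359 218  13  11 135] [365.2 223.2] mean [564.9 -97.2 144.8] min [ 551.5 -113.8  133.5] max [579.9 -79.8 150.4]
top red [319 214   8  16 113] [322.5 221.7] mean [568.4  20.4 148.8] min [549.2  10.9 133. ] max [590.9  30.1 155.9]
top red [335 215   8  15 104] [338.8 221.9] mean [567.6 -24.2 150.3] min [548.6 -33.5 139.2] max [587.8 -13.7 158.9]
top red [325 233   5  33  79] [326.8 251.9] mean [490.9   6.9  55.2] min [452.   -1.   14.8] max [549.5  12.5  80.7]
side orange [288 158 
[... 602 characters left out ...]
96 171   9   7  41] [299.8 173.6] mean [572.7  95.  143.1] min [559.3  80.3 134.1] max [588.7 110.5 150.3]
side blue [306 205  10   8  55] [309.9 208.1] mean [566.5 -97.7 143.5] min [ 551.6 -111.8  134. ] max [581.3 -79.9 150.3]
side red [300 184   8   3  10] [303.1 184.6] mean [569.5  21.9 149.8] min [558.8   8.6 141.9] max [583.6  26.9 156.5]
side red [301 191  11   7  36] [305.6 192.9] mean [568.4 -23.  148.4] min [550.6 -34.4 137.2] max [588.6 -12.  157.6]
side red [274 207   8   4  23] [277.5 208.4] mean [467.9   5.7  73.6] min [454.4  -1.1  69.3] max [481.3  12.8  78.9]
side red [284 212  17   5  21] [293.2 214.1] mean [523.    5.4  32.1] min [488.7  -4.6  27.4] max [548.3  11.5  37.2]
```

View pics/tz0.png

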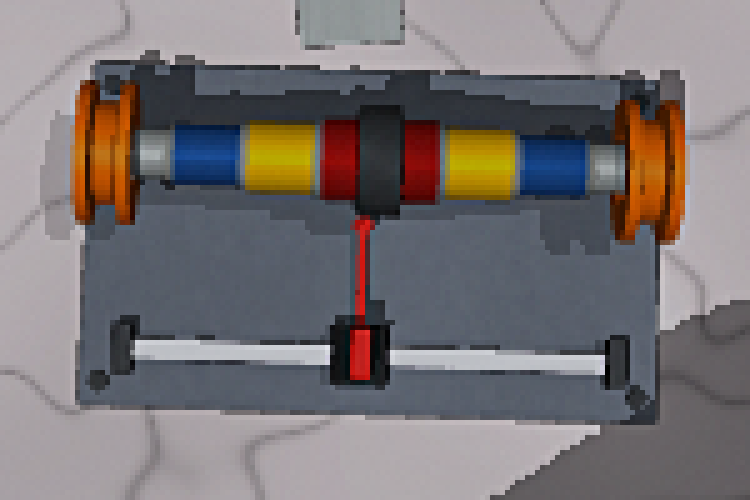

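View pics/sz0.png

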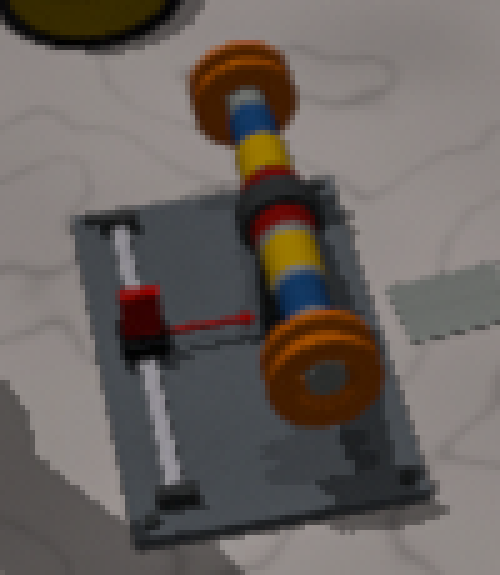

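Top view: mandrel at row ≈222, hubs at columns ≈275 and ≈385, pointer fin at (327,260). Stand middle ≈ (568.3, -1.6), y axis tilted ≈ (0.034, 1); both hubs sit ≈150 mm out. Moving to the right nose first.

```bash
python3 - <<'E'
from m import *
np.set_printoptions(precision=1,suppress=True)
for n in('top','side'):
    z=np.load(f'pics/{n}0.npz')
    c=clouds(n,z['p'],z['d'],(260,150,400,280) if n=='top' else (255,150,345,265))
    a=np.array([568.3,-1.6])
    for s,ce,X in c['orange']:
        X=X[(X[:,2]>100)]; l=(X[:,:2]-a)@np.array([.034,1]); print(n,np.percentile(l,[2,10,50,90,98]))
    M=[np.median(X,0) for k in('yellow','blue') for s,ce,X in c[k]]
    print(np.array(M))
print(plane('top',[[485,247]],90), plane('top',[[327,254],[327,266]],76))
E
python3 -m pendant '[[[-0.3,0.43,0.302,0,73.4],[-0.3,0.43,0.302,0,73.4],[-0.3,0.43,0.302,0,73.4],[-0.3,0.43,0.302,0,73.4],[-0.3,0.43,0.302,0,73.4],[-0.3,0.43,0.302,0,73.4],[-0.3,0.43,0.302,0,73.4],[-0.3,0.43,0.302,0,73.4],[-0.3,0.43,0.302,0,73.4],[-0.3,0.43,0.302,0,73.4],[-0.3,0.43,0.302,0,73.4],[-0.3,0.43,0.302,0,73.4],[-0.3,0.43,0.302,0,73.4],[-0.3,0.43,0.302,0,73.4]]]'
python3 -c "
from rig import monitor as m;s=m.sense();print(s['eef_pos'],s['ee_rot'],s['grip_width'],s['force'])"
```

```text
top [137.  138.4 151.9 164.  165.5]
top [-164.5 -162.3 -151.3 -136.3 -135.1]
[[569.9  53.5 147.4]
 [567.2 -57.5 147.8]
 [571.6  93.8 145.5]
 [564.9 -96.5 145.8]]
side [130.6 134.7 140.3 162.2 166. ]
side [24.5 26.2 28.5 36.9 46.9]
side [-169.5 -167.7 -161.5 -140.3 -135.6]
[[570.8  52.9 146.6]
 [567.1 -56.5 145.2]
 [572.4  96.7 143.6]
 [566.4 -97.9 144. ]]
[[ 502.8 -446.1   90. ]] [[483.4   6.7  76. ]
 [449.2   6.8  76. ]]
time_s: 1.5
eef_pos: [562.1, -206.7, 231.2]
ee_rot: [-0.0, 1.0, -0.018, -0.0]
force: [-0.3, -0.4, -0.8]
grip_width: 0.649
[ 562.09100706 -206.66204393  231.20461486] [-2.36023308e-05  9.99846659e-01 -1.75097487e-02 -2.59856436e-04] 0.6492366436715372 [-0.29065185 -0.44668957 -0.78839383]
```

```bash
python3 -m pendant '[[[-0.3,0,0,-0.05,0],[-0.3,0,0,-0.1,0],[-0.3,0,0,-0.123,0],[-0.3,0,0,-0.123,0]]]'
python3 - <<'E'
from h import *
p,d=snap('side','s1')
cv2.imwrite('pics/s1z.png',cv2.resize(cv2.cvtColor(p,cv2.COLOR_RGB2BGR)[120:280,240:380],None,fx=4,fy=4,interpolation=cv2.INTER_NEAREST))
E
```

```text
time_s: 1.9
eef_pos: [560.6, -206.0, 105.3]
ee_rot: [-0.002, 1.0, -0.018, -0.003]
force: [0.1, -0.6, 0.7]
grip_width: 0.649
```

View pics/s1z.png

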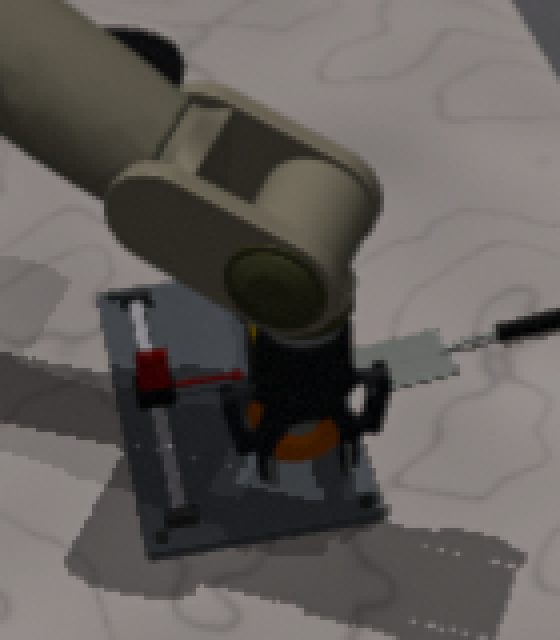

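```bash
python3 -m pendant '[[[-0.3,0,0.01,0.002,0],[-0.3,0.001,0.02,0.002,0],[-0.3,0.001,0.025,0.002,0],[-0.3,0.001,0.029,0.002,0],[-0.3,0.001,0.032,0.002,0],[-0.3,0.001,0.035,0.002,0],[-0.3,0.001,0.038,0.002,0]]]'
```

```text
time_s: 2.65
eef_pos: [563.9, -167.9, 110.4]
ee_rot: [0.0, 1.0, -0.017, 0.0]
force: [0.9, -1.1, 0.5]
grip_width: 0.65
```

```bash
python3 -m pendant '[[[-0.3,0,0.004,0,0],[-0.3,0,0.008,0,0],[-0.3,0,0.011,0,0],[-0.3,0,0.013,0,0],[-0.3,0,0.015,0,0]]]'; python3 -m pendant '[[[-0.3,0,0.0015,0,0],[-0.3,0,0.003,0,0],[-0.3,0,0.0045,0,0],[-0.3,0,0.006,0,0]]]'; python3 - <<'E'
from m import *
np.set_printoptions(precision=1,suppress=True)
p,d=snap('side','s2'); a=np.array([568.3,-1.6])
cv2.imwrite('pics/s2z.png',cv2.resize(cv2.cvtColor(p,cv2.COLOR_RGB2BGR)[120:280,240:380],None,fx=4,fy=4,interpolation=cv2.INTER_NEAREST))
for s,ce,X in clouds('side',p,d,(255,150,345,265))['orange']:
        X=X[(X[:,2]>100)]; l=(X[:,:2]-a)@np.array([.034,1]); print(np.percentile(l,[2,10,50,90,98]))
E
```

```text
time_s: 3.15
eef_pos: [563.8, -152.7, 110.2]
ee_rot: [-0.0, 1.0, -0.017, -0.0]
force: [0.1, -1.2, -0.1]
grip_width: 0.647
time_s: 3.55
eef_pos: [563.8, -146.9, 110.3]
ee_rot: [0.0, 1.0, -0.017, 0.0]
force: [0.8, -0.3, -0.0]
grip_width: 0.652
[-129.5 -125.3 -119.4 -108.1 -107.3]
```

View pics/s2z.png

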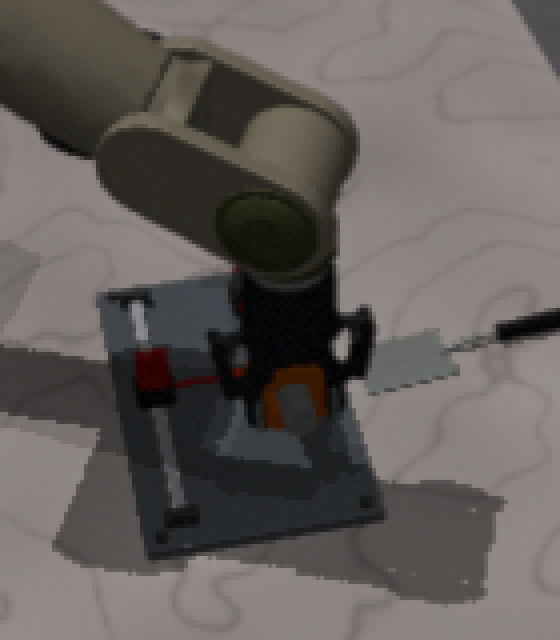

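```bash
python3 -m pendant '[[[-0.3,0.0,0.004,0,0],[-0.3,0.0,0.008,0,0],[-0.3,0,0.012,0,0],[-0.3,0.0,0.016,0,0],[-0.3,0.001,0.019,0,0],[-0.3,0.001,0.021,0,0]]]'; python3 -m pendant '[[[-0.3,0,0.001,0,0],[-0.3,0,0.002,0,0],[-0.3,0,0.003,0,0]]]'
```

```text
time_s: 4.2
eef_pos: [564.8, -125.5, 110.2]
ee_rot: [-0.0, 1.0, -0.017, -0.0]
force: [-0.0, -0.2, -0.0]
grip_width: 0.647
time_s: 4.5
eef_pos: [564.8, -122.9, 110.2]
ee_rot: [-0.0, 1.0, -0.017, -0.0]
force: [0.4, -1.3, -0.1]
grip_width: 0.648
```

```bash
python3 -m pendant '[[[-0.3,0,0.001,0,0],[-0.3,0,0.002,0,0],[-0.3,0,0.003,0,0]]]'
```

```text
time_s: 4.8
eef_pos: [564.8, -119.8, 110.3]
ee_rot: [-0.0, 1.0, -0.017, -0.0]
force: [-0.7, -1.5, -0.8]
grip_width: 0.653
```

```bash
python3 -m pendant '[[[-0.3,0,0.001,0,0],[-0.3,0,0.002,0,0],[-0.3,0,0.003,0,0]]]';python3 - <<'E'
from m import *
np.set_printoptions(precision=1,suppress=True)
p,d=snap('side','s3'); a=np.array([568.3,-1.6])
cv2.imwrite('pics/s3z.png',cv2.resize(cv2.cvtColor(p,cv2.COLOR_RGB2BGR)[120:280,240:380],None,fx=4,fy=4,interpolation=cv2.INTER_NEAREST))
for s,ce,X in clouds('side',p,d,(255,150,345,265))['orange']:
        X=X[(X[:,2]>100)]; l=(X[:,:2]-a)@np.array([.034,1]); print(np.percentile(l,[2,10,50,90,98]))
E
```

```text
time_s: 5.1
eef_pos: [564.8, -116.9, 110.3]
ee_rot: [0.0, 1.0, -0.017, -0.0]
force: [0.3, -1.1, -0.7]
grip_width: 0.653Traceback (most recent call last):
  File "<stdin>", line 5, in <module>
KeyError: 'orange'
```

View pics/s3z.png

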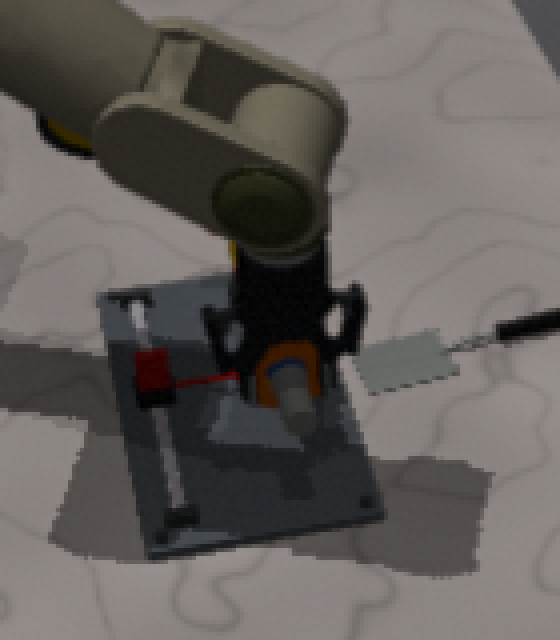

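```bash
python3 -m pendant '[[[-0.3,0,0.001,0,0],[-0.3,0,0.002,0,0],[-0.3,0,0.003,0,0],[-0.3,0,0.003,0,0]]]'
```

```text
time_s: 5.55
eef_pos: [564.8, -113.7, 110.3]
ee_rot: [-0.0, 1.0, -0.017, 0.0]
force: [-0.6, -0.3, 0.4]
grip_width: 0.647
```

```bash
python3 -m pendant '[[[-0.3,0,0.001,0,0],[-0.3,0,0.002,0,0],[-0.3,0,0.003,0,0],[-0.3,0,0.003,0,0]]]'; python3 - <<'E'
from m import *
np.set_printoptions(precision=1,suppress=True)
p,d=snap('side','s4'); 
cv2.imwrite('pics/s4z.png',cv2.resize(cv2.cvtColor(p,cv2.COLOR_RGB2BGR)[180:240,270:350],None,fx=8,fy=8,interpolation=cv2.INTER_NEAREST))
p,d=snap('top','t4'); 
cv2.imwrite('pics/t4z.png',cv2.resize(cv2.cvtColor(p,cv2.COLOR_RGB2BGR)[190:290,255:405],None,fx=5,fy=5,interpolation=cv2.INTER_NEAREST))
E
```

```text
time_s: 5.95
eef_pos: [564.8, -110.8, 110.3]
ee_rot: [-0.0, 1.0, -0.017, 0.0]
force: [-0.6, 0.4, 0.5]
grip_width: 0.649
```

View pics/s4z.png

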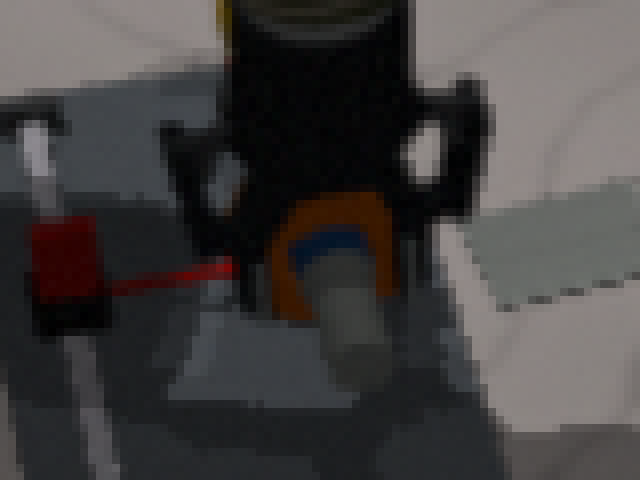

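View pics/t4z.png

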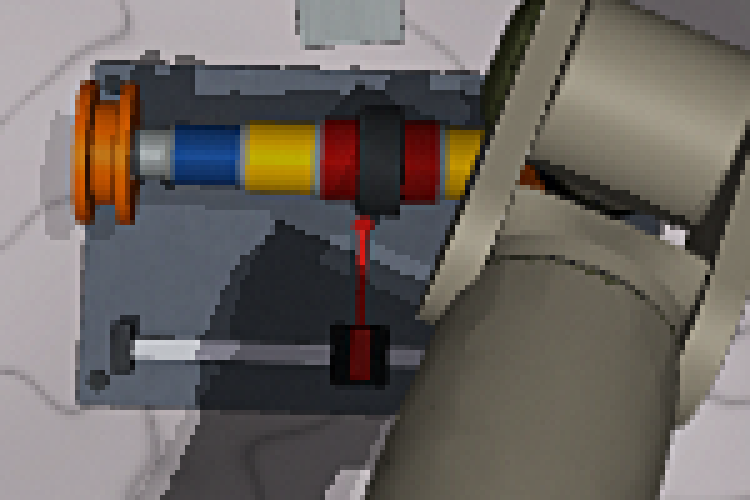

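```bash
python3 - <<'E'
from m import *
np.set_printoptions(precision=1,suppress=True)
z=np.load('pics/t4.npz'); a=np.array([568.3,-1.6])
for s,ce,X in clouds('top',z['p'],z['d'],(345,195,400,280)).get('orange',[]):
  print(s,np.c_[X,(X[:,:2]-a)@[.034,1]])
z=np.load('pics/s4.npz')
m=cv2.cvtColor(z['p'],cv2.COLOR_RGB2HSV);v,u=np.where((m[...,0]>5)&(m[...,0]<20)&(m[...,1]>150)&(m[...,2]>40)); k=(u>270)&(u<345)&(v>195)&(v<225);u,v=u[k],v[k]
X=world('side',np.c_[u,v],z['d'][v,u]); l=(X[:,:2]-a)@[.034,1]; print(len(l),np.percentile(l,[5,25,50,75,95]),np.median(X,0))
E
```

```text
[359 223   5   5  14] [[563.5 -81.1 160.8 -79.7]
 [559.9 -77.6 168.9 -76.2]
 [561.3 -81.5 156.6 -80.2]
 [561.5 -84.5 154.6 -83.1]
 [557.1 -77.5 169.4 -76.3]
 [558.7 -81.6 155.1 -80.4]
 [558.7 -84.4 154.8 -83.1]
 [554.6 -77.6 167.7 -76.5]
 [556.  -81.6 154.6 -80.5]
 [555.9 -84.3 155.7 -83.1]
 [555.8 -86.9 156.2 -85.7]
 [553.7 -84.7 150.6 -83.6]
 [553.3 -87.1 154.2 -86. ]
 [553.4 -89.9 153.4 -88.8]]
97 [-103.9  -99.4  -96.3  -93.4  -88.7] [569.1 -97.8 140.7]
```

The right-hand hub has passed the blue stop with almost no force (centre ≈ -85), so it looks like the yellow-step hub.

```bash
python3 -m pendant '[[[-0.3,0,0.003,0,0],[-0.3,0,0.006,0,0],[-0.3,0,0.009,0,0],[-0.3,0,0.012,0,0],[-0.3,0.0,0.015,0,0],[-0.3,0.001,0.018,0,0],[-0.3,0.001,0.02,0,0]]]'; python3 -m pendant '[[[-0.3,0,0.001,0,0],[-0.3,0,0.002,0,0],[-0.3,0,0.003,0,0]]]'; python3 -m pendant '[[[-0.3,0,0.001,0,0],[-0.3,0,0.002,0,0],[-0.3,0,0.003,0,0]]]'
```

```text
time_s: 6.75
eef_pos: [565.9, -90.6, 110.3]
ee_rot: [-0.0, 1.0, -0.017, 0.0]
force: [0.8, -1.1, 0.7]
grip_width: 0.65
time_s: 7.05
eef_pos: [565.9, -88.0, 110.4]
ee_rot: [0.0, 1.0, -0.017, 0.0]
force: [0.2, -0.8, 1.2]
grip_width: 0.654
time_s: 7.35
eef_pos: [565.9, -84.9, 110.4]
ee_rot: [0.0, 1.0, -0.017, 0.0]
force: [1.1, -2.8, 1.1]
grip_width: 0.646
```

```bash
python3 -m pendant '[[[-0.3,0,0.001,0,0],[-0.3,0,0.002,0,0],[-0.3,0,0.003,0,0]]]'
```

```text
time_s: 7.65
eef_pos: [565.9, -81.9, 110.3]
ee_rot: [0.0, 1.0, -0.017, 0.0]
force: [0.6, -1.0, 0.6]
grip_width: 0.648
```

```bash
python3 -m pendant '[[[-0.3,0,0.001,0,0],[-0.3,0,0.002,0,0],[-0.3,0,0.002,0,0]]]'
```

```text
time_s: 7.95
eef_pos: [565.8, -79.7, 110.3]
ee_rot: [-0.0, 1.0, -0.017, 0.0]
force: [1.0, -1.0, 1.4]
grip_width: 0.65
```

```bash
python3 -m pendant '[[[-0.3,0,0.001,0,0],[-0.3,0,0.002,0,0],[-0.3,0,0.002,0,0]]]'
```

```text
time_s: 8.25
eef_pos: [565.8, -77.9, 110.3]
ee_rot: [0.0, 1.0, -0.017, 0.0]
force: [1.5, -1.0, 1.1]
grip_width: 0.645
```

```bash
python3 -m pendant '[[[-0.3,0,0.001,0,0],[-0.3,0,0.001,0,0]]]'
```

```text
time_s: 8.45
eef_pos: [565.9, -77.2, 110.3]
ee_rot: [0.0, 1.0, -0.017, 0.0]
force: [2.1, -4.7, 0.4]
grip_width: 0.652
```

Contact force is starting to rise where the stop is expected; 1 mm at a time now.

```bash
python3 -m pendant '[[[-0.3,0,0.001,0,0],[-0.3,0,0.001,0,0]]]'
```

```text
time_s: 8.65
eef_pos: [566.1, -76.7, 110.6]
ee_rot: [0.001, 1.0, -0.017, 0.0]
force: [2.3, -6.5, 2.1]
grip_width: 0.652
```

```bash
python3 -m pendant '[[[-0.3,0,0.0005,0,0],[-0.3,0,0.0005,0,0]]]'
```

```text
time_s: 8.85
eef_pos: [566.2, -76.6, 110.6]
ee_rot: [0.001, 1.0, -0.017, 0.001]
force: [2.4, -8.7, 1.1]
grip_width: 0.653
```

```bash
python3 -m pendant '[[[-0.3,0,0.001,0,0],[-0.3,0,0.001,0,0]]]'
```

```text
time_s: 9.05
eef_pos: [566.3, -76.3, 110.9]
ee_rot: [0.002, 1.0, -0.017, 0.001]
force: [1.5, -12.7, 2.6]
grip_width: 0.651
```

```bash
python3 -m pendant '[[[-0.3,0,0.001,0,0],[-0.3,0,0.001,0,0],[-0.3,0,0.001,0,0]]]'
```

```text
time_s: 9.35
eef_pos: [566.4, -76.1, 111.1]
ee_rot: [0.002, 1.0, -0.017, 0.001]
force: [-0.1, -15.9, 2.9]
grip_width: 0.642
```

```bash
python3 -m pendant '[[[-0.3,0,-0.01,0,0],[-0.3,0,-0.022,0,0],[-0.3,0,-0.022,0.05,0],[-0.3,0,-0.022,0.1,0],[-0.3,0,-0.022,0.12,0],[-0.3,0.009,0.025,0.12,0],[-0.3,0.009,0.07,0.12,0],[-0.3,0.009,0.12,0.12,0],[-0.3,0.009,0.17,0.12,0],[-0.3,0.009,0.22,0.12,0],[-0.3,0.009,0.275,0.12,0],[-0.3,0.009,0.275,0.12,0],[-0.3,0.009,0.275,0.12,0]]]'
python3 - <<'E'
from m import *
np.set_printoptions(precision=1,suppress=True)
a=np.array([568.3,-1.6])
p,d=snap('top','t5'); 
for s,ce,X in clouds('top',p,d,(260,195,400,280)).get('orange',[]):
  print(s,ce,np.percentile((X[:,:2]-a)@[.034,1],[2,50,98]))
cv2.imwrite('pics/t5z.png',cv2.resize(cv2.cvtColor(p,cv2.COLOR_RGB2BGR)[190:290,255:405],None,fx=5,fy=5,interpolation=cv2.INTER_NEAREST))
E
```

```text
time_s: 10.65
eef_pos: [574.4, 202.4, 229.7]
ee_rot: [0.0, 1.0, -0.016, -0.001]
force: [0.3, -1.2, 0.5]
grip_width: 0.648
[270 206  12  29 261] [275.3 219.6] [137.  152.  165.7]
[342 208  14  29 303] [349.1 222.2] [-65.6 -50.9 -34.7]
```

View pics/t5z.png

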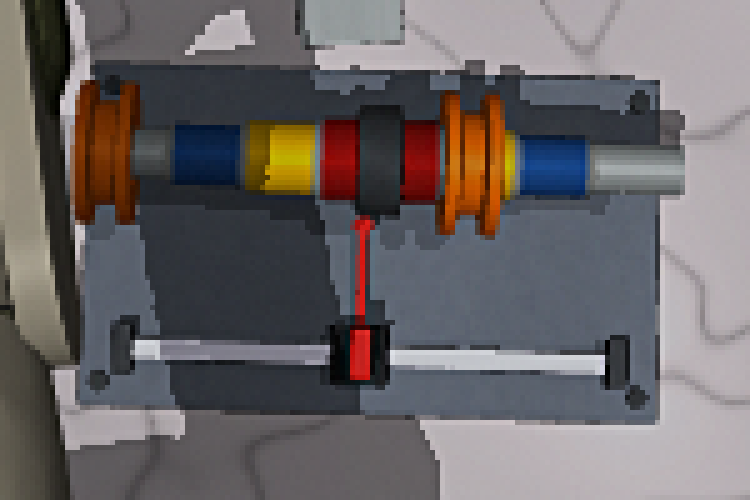

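Right hub sits at ≈ -50 mm, straight, on yellow. Now the left hub.

```bash
python3 -m pendant '[[[-0.3,0,0,-0.05,0],[-0.3,0,0,-0.1,0],[-0.3,0,0,-0.119,0],[-0.3,0,-0.008,-0.119,0],[-0.3,0,-0.016,-0.119,0],[-0.3,0,-0.021,-0.119,0],[-0.3,0,-0.025,-0.119,0],[-0.3,0,-0.028,-0.119,0],[-0.3,-0.001,-0.031,-0.119,0],[-0.3,-0.001,-0.035,-0.119,0],[-0.3,-0.001,-0.039,-0.119,0]]]'
```

```text
time_s: 11.8
eef_pos: [573.7, 162.4, 111.3]
ee_rot: [-0.0, 1.0, -0.017, -0.0]
force: [0.5, 0.3, 0.5]
grip_width: 0.646
```

```bash
python3 -m pendant '[[[-0.3,0,-0.003,0,0],[-0.3,0,-0.006,0,0],[-0.3,0,-0.008,0,0],[-0.3,0,-0.01,0,0]]]'
```

```text
time_s: 12.2
eef_pos: [573.8, 152.4, 111.2]
ee_rot: [0.0, 1.0, -0.017, -0.0]
force: [-0.3, 0.9, -0.4]
grip_width: 0.649
```

```bash
python3 -m pendant '[[[-0.3,0,-0.0015,0,0],[-0.3,0,-0.003,0,0],[-0.3,0,-0.0045,0,0],[-0.3,0,-0.006,0,0]]]'
```

```text
time_s: 12.6
eef_pos: [573.8, 146.5, 111.3]
ee_rot: [0.0, 1.0, -0.017, -0.0]
force: [0.4, 1.4, -0.3]
grip_width: 0.651
```

```bash
python3 -m pendant '[[[-0.3,0,-0.003,0,0],[-0.3,0,-0.006,0,0],[-0.3,0,-0.009,0,0],[-0.3,-0.001,-0.012,0,0]]]'
```

```text
time_s: 13.0
eef_pos: [572.9, 134.3, 111.3]
ee_rot: [0.0, 1.0, -0.017, 0.0]
force: [-0.4, -0.3, 0.8]
grip_width: 0.649
```

```bash
python3 -m pendant '[[[-0.3,0,-0.003,0,0],[-0.3,0,-0.006,0,0],[-0.3,0,-0.008,0,0],[-0.3,0,-0.01,0,0]]]'
```

```text
time_s: 13.4
eef_pos: [572.8, 124.4, 111.3]
ee_rot: [-0.0, 1.0, -0.017, 0.0]
force: [0.8, 0.2, 0.7]
grip_width: 0.65
```

```bash
python3 -m pendant '[[[-0.3,0,-0.001,0,0],[-0.3,0,-0.002,0,0],[-0.3,0,-0.003,0,0]]]'
```

```text
time_s: 13.7
eef_pos: [572.8, 121.5, 111.3]
ee_rot: [-0.0, 1.0, -0.017, -0.0]
force: [-0.2, 0.1, -0.2]
grip_width: 0.65
```

```bash
python3 -m pendant '[[[-0.3,0,-0.001,0,0],[-0.3,0,-0.002,0,0],[-0.3,0,-0.003,0,0]]]'
```

```text
time_s: 14.0
eef_pos: [572.8, 118.5, 111.3]
ee_rot: [0.0, 1.0, -0.017, -0.0]
force: [-0.2, 0.2, 0.4]
grip_width: 0.65
```

```bash
python3 -m pendant '[[[-0.3,0,-0.001,0,0],[-0.3,0,-0.002,0,0],[-0.3,0,-0.002,0,0]]]'
```

```text
time_s: 14.3
eef_pos: [572.7, 116.6, 111.2]
ee_rot: [-0.0, 1.0, -0.017, -0.0]
force: [-0.5, 1.6, -0.0]
grip_width: 0.649
```

```bash
python3 -m pendant '[[[-0.3,0,-0.001,0,0],[-0.3,0,-0.002,0,0],[-0.3,0,-0.002,0,0]]]'
```

```text
time_s: 14.6
eef_pos: [572.7, 115.9, 111.6]
ee_rot: [-0.001, 1.0, -0.017, 0.0]
force: [-0.6, 9.1, 2.5]
grip_width: 0.65
```

```bash
python3 -m pendant '[[[-0.3,0,-0.001,0,0],[-0.3,0,-0.001,0,0]]]'
```

```text
time_s: 14.8
eef_pos: [572.7, 115.7, 111.8]
ee_rot: [-0.002, 1.0, -0.017, 0.0]
force: [-1.3, 13.1, 3.3]
grip_width: 0.65
```

```bash
python3 -m pendant '[[[-0.3,0,-0.001,0,0],[-0.3,0,-0.001,0,0],[-0.3,0,-0.001,0,0]]]'
python3 -m pendant '[[[-0.3,0,0.008,0,0],[-0.3,0,0.022,0,0],[-0.3,0,0.022,0.05,0],[-0.3,0,0.022,0.1,0],[-0.3,0,0.022,0.12,0],[1,-0.04,0,0.12,0],[1,-0.08,-0.03,0.12,0],[1,-0.107,-0.075,0.12,0],[1,-0.107,-0.075,0.12,0],[1,-0.107,-0.075,0.12,0],[1,-0.107,-0.075,0.12,0],[1,-0.107,-0.075,0.12,0]]]'
python3 - <<'E'
from m import *
np.set_printoptions(precision=1,suppress=True)
a=np.array([568.3,-1.6])
for n in('top','side'):
  p,d=snap(n,n+'6'); 
  for k,L in clouds(n,p,d,(260,195,400,280) if n=='top' else (255,150,345,265)).items():
   if k in('orange','red'):
    for s,ce,X in L: print(n,k,s,ce,np.percentile((X[:,:2]-a)@[.034,1],[2,50,98]))
cv2.imwrite('pics/s6z.png',cv2.resize(cv2.cvtColor(p,cv2.COLOR_RGB2BGR)[120:280,240:380],None,fx=4,fy=4,interpolation=cv2.INTER_NEAREST))
E
```

```text
time_s: 15.1
eef_pos: [572.6, 115.6, 111.9]
ee_rot: [-0.002, 1.0, -0.017, 0.0]
force: [-1.4, 18.3, 3.9]
grip_width: 0.653
time_s: 16.3
eef_pos: [466.3, 38.4, 231.1]
ee_rot: [-0.0, 1.0, -0.016, -0.0]
force: [-0.4, 0.3, -0.0]
grip_width: -0.0
top orange [291 207  13  22 197] [297.5 217.6] [ 76.8  89.4 105.6]
top orange [344 208  12  29 247] [349.4 221.8] [-65.9 -50.4 -35.8]
top red [319 216   7  10  49] [322.4 220.5] [15.1 23.3 31.6]
top red [336 216   7   9  47] [338.9 220.9] [-31.2 -22.8 -14.5]
side orange [291 167  21  21 227] [300.2 174.9] [ 36.6  79.  106.1]
side orange [297 191  23  21 228] [307.2 198.8] [-69.5 -60.9 -33.7]
side red [274 207   8   3  16] [277.5 208. ] [-2.6  5.  14.3]
```

View pics/s6z.png

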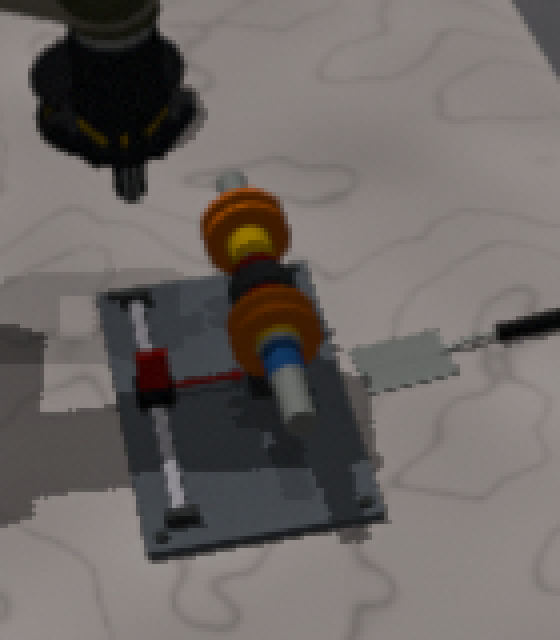

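Both hubs are home (≈ +91 and ≈ -50.5, straight). Pointer fin at ≈ +5; lowering the shut fingers on its +y side, then pushing.

```bash
python3 -m pendant '[[[1,-0.002,0,-0.05,0],[1,-0.002,0,-0.1,0],[1,-0.002,0,-0.15,0],[1,-0.002,0,-0.178,0],[1,-0.002,0,-0.178,0]]]'
python3 -m pendant '[[[1,0,-0.006,0,0],[1,0,-0.01,0,0],[1,0,-0.013,0,0],[1,0,-0.016,0,0],[1,0,-0.019,0,0],[1,0,-0.022,0,0]]]'
```

```text
time_s: 16.9
eef_pos: [461.9, 38.3, 50.2]
ee_rot: [-0.001, 1.0, -0.017, -0.004]
force: [-0.1, -0.8, 0.9]
grip_width: -0.0
time_s: 17.5
eef_pos: [464.0, 15.3, 53.6]
ee_rot: [-0.0, 1.0, -0.017, 0.0]
force: [0.8, 1.4, 1.2]
grip_width: -0.0
```

```bash
python3 -m pendant '[[[1,0,-0.004,0,0],[1,0,-0.008,0,0],[1,0,-0.012,0,0],[1,0,-0.016,0,0],[1,-0.001,-0.02,0,0],[1,-0.001,-0.024,0,0],[1,-0.001,-0.028,0,0],[1,-0.001,-0.032,0,0],[1,-0.001,-0.036,0,0],[1,-0.002,-0.039,0,0],[1,-0.002,-0.041,0,0],[1,-0.002,-0.043,0,0],[1,-0.002,-0.044,0,0],[1,-0.002,-0.044,0,0]]]'
python3 - <<'E'
from m import *
np.set_printoptions(precision=1,suppress=True)
a=np.array([568.3,-1.6])
for n in('top','side'):
  p,d=snap(n,n+'7'); 
  for k,L in clouds(n,p,d,(260,195,400,280) if n=='top' else (255,150,345,265)).items():
   if k in('orange','red'):
    for s,ce,X in L: print(n,k,s,ce,np.percentile((X[:,:2]-a)@[.034,1],[2,50,98]),X.mean(0))
cv2.imwrite('pics/s7z.png',cv2.resize(cv2.cvtColor(p,cv2.COLOR_RGB2BGR)[120:280,240:380],None,fx=4,fy=4,interpolation=cv2.INTER_NEAREST))
E
```

```text
time_s: 18.9
eef_pos: [461.8, -28.6, 53.3]
ee_rot: [0.0, 1.0, -0.017, -0.0]
force: [0.4, -0.0, -0.0]
grip_width: 0.001
top orange [291 207  13  29 263] [297.1 220.7] [ 77.   91.4 106.3] [570.   89.8 156.3]
top orange [343 209  13  28 281] [349.3 221.6] [-65.7 -50.7 -35.5] [567.7 -52.3 157.7]
top red [319 214   8  16 111] [322.5 221.7] [12.6 22.8 31.5] [568.3  20.6 149.3]
top red [336 215   7  11  66] [338.9 219.4] [-31.2 -22.7 -14.4] [574.6 -24.3 151.4]
side orange [291 167  21  21 244] [300.3 175.4] [ 30.8  78.5 105.6] [571.3  79.1 147.2]
side orange [297 191  23  22 264] [307.3 199.4] [-70.4 -61.  -33. ] [566.8 -56.7 147.4]
side red [300 184   8   3  10] [303.2 184.6] [ 8.1 23.5 27.6] [569.4  19.3 152. ]
side red [276 218   8   2  10] [279.7 218.6] [-56.1 -52.  -47.6] [465.8 -50.   75.1]
side red [288 224  11   2  11] [293.  224.5] [-57.7 -49.6 -45.7] [511.  -50.7  34.7]
```

View pics/s7z.png

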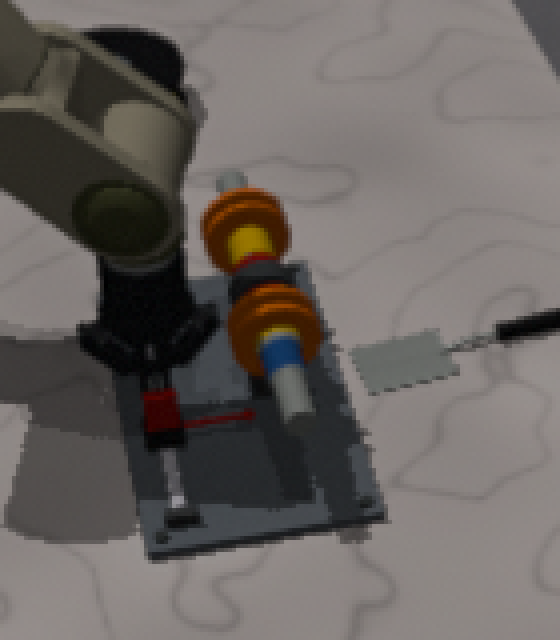

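```bash
python3 -m pendant '[[[1,0,0.01,0,0],[1,0,0.03,0,0],[1,0,0.03,0.05,0],[1,0,0.03,0.1,0],[1,0,0.03,0.15,0],[1,-0.03,0.07,0.18,0],[1,-0.06,0.12,0.18,0],[1,-0.06,0.17,0.18,0],[1,-0.06,0.22,0.18,0],[1,-0.06,0.27,0.18,0],[1,-0.06,0.27,0.18,0],[1,-0.06,0.27,0.18,0]]]'
python3 - <<'E'
from m import *
np.set_printoptions(precision=1,suppress=True)
a=np.array([568.3,-1.6])
for n in('top','side'):
  p,d=snap(n,n+'8'); 
  for k,L in clouds(n,p,d,(260,195,400,280) if n=='top' else (255,150,345,265)).items():
   if k in('orange','red'):
    for s,ce,X in L: print(n,k,s,ce,np.percentile((X[:,:2]-a)@[.034,1],[2,50,98]),X.mean(0))
  if n=='top': cv2.imwrite('pics/t8z.png',cv2.resize(cv2.cvtColor(p,cv2.COLOR_RGB2BGR)[190:290,255:405],None,fx=5,fy=5,interpolation=cv2.INTER_NEAREST))
E
```

```text
time_s: 20.2
eef_pos: [401.1, 243.3, 233.0]
ee_rot: [0.0, 1.0, -0.015, -0.0]
force: [-0.4, -0.4, -0.2]
grip_width: 0.003
top orange [291 207  13  29 266] [297.2 220.9] [ 77.   91.4 106.5] [569.5  89.7 155.2]
top orange [342 208  14  29 303] [349.2 222.3] [-65.6 -51.1 -34.8] [565.9 -52.1 155.7]
top red [319 214   8  16 112] [322.6 221.6] [12.6 21.4 31.5] [568.4  20.4 149.9]
top red [335 215   8  15 103] [338.8 222. ] [-31.5 -22.8 -14.5] [567.5 -24.2 150. ]
top red [344 234   4  33  74] [345.4 253.9] [-53.1 -48.8 -43.8] [485.  -47.6  58.6]
side orange [291 167  21  21 158] [299.2 173.4] [ 71.3  82.8 107.5] [569.   85.8 151.6]
side orange [297 178  13   9  18] [304.3 182.7] [24.9 36.9 79.5] [578.6  46.  137.5]
side orange [297 191  23  17 166] [306.4 196.4] [-67.6 -44.3 -11.2] [565.7 -49.2 155. ]
side red [300 184   8   3  11] [303.1 184.6] [13.5 20.9 29.8] [569.3  20.9 150.5]
side red [276 217   8   4  24] [279.5 218.5] [-58.  -49.7 -44.9] [465.3 -48.6  74.4]
side red [286 222  18   5  23] [295.7 224.2] [-56.3 -49.  -44.4] [520.9 -49.3  32.5]
```

View pics/t8z.png

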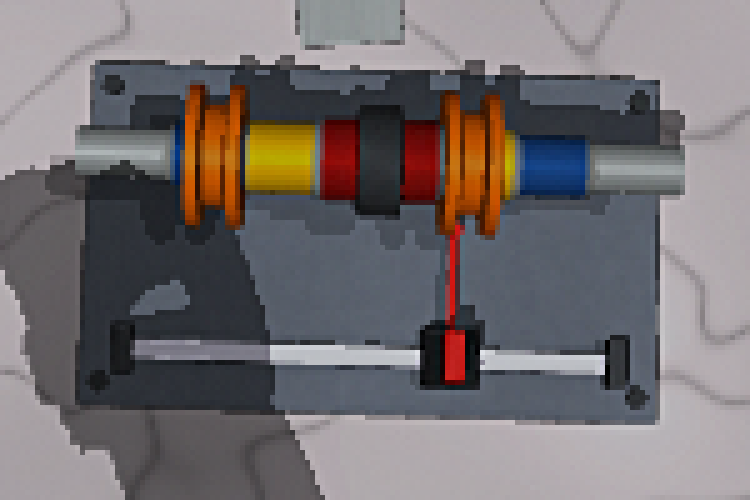

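Seen from above: the hub on blue is at columns 291–304 and the hub on yellow at 342–356. The pointer fin is at column ≈345, which works out at ≈ -49 mm along the stand against ≈ -50.5 mm for the hub.

```bash
python3 -c "
from rig import order; print(order.finish_job())"
```

```text
the job is handed in; nothing more can be done
None
```

The job is handed in at about 20 s of the 67 s allowed; no verdict was reported.

- **Hubs:** I pushed each hub inwards with both fingers on its outer flange until it stopped hard. The right-hand (-y) hub stopped on yellow at about 16 N, with its centre measured at about -50.5 mm. The left-hand (+y) hub stopped on blue at about 18 N, with its centre at about +91.5 mm. Both look straight in the top view.
- **Pointer:** I pushed the red fin along the rail with the shut fingers. It now measures about -49 mm (top and side views agree within 1 mm), so it is 1–2 mm from the yellow hub's centre against the 7 mm allowed.
- **Arm and bystanders:** The arm was clear of everything at hand-in. It never went near the spool, jar or scraper, though I did not re-measure their positions.
- **Disagreeing checks:** The last side view split the hubs into shadowed pieces and gave scattered hub values, so I relied on the top view and the positions where the fingers stalled. While the fingers still touched the fin, one coarse side reading put it at -52 mm.

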